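# Mount a shoe last on the splined bench jack and hold it down

## Task

Pick up the green shoe last, set it sole up on top of the raised spindle of the bench jack, turn it until its socket meshes with the spindle's four splines (any of the four positions will do), and slide it all the way home, pushing the red spring collar down to its stop. Finish holding: keep your grip on the last and keep it pressed fully down, because the spring lifts it again as soon as you let go. Leave the hammer, polish tin, glue jar and brush where they are.

Things in the scene. Friction and masses are not known exactly. Their poses are not given: they have to be found in the camera images.
- last: Loose green plastic shoe last (foot form, 0.2 to 0.45 kg) standing sole up, z up, on its flat ankle end. 75 mm high; heel to x = -68 mm, toe to x = 111 mm. Origin: centre of the socket's mouth in the flat underside (z = 0 on the bench). Up to 50 mm wide towards the heel (x = -50) and 62 mm at the ball (x = 80).
- last_waist (a point): On the last, 50 mm above its origin, midway between the sides at the waist: a good grip point. From x = -18 to +18 mm the waist's sides are flat, upright and parallel, 46 mm apart along the last's y, from the underside up to the sole. Axes as the last's.
- last_socket (a point): Mouth of the last's steel-lined socket, at the last's origin, with its axes. It opens downward and is 47 mm deep: a cross of two slots, along the last's x and y, each 11 mm wide and 31 mm across.
- jack: Fixed grey bench jack with an upright spindle. Origin on the bench on the spindle axis, z up. Base plate 150 x 150 x 12 mm, edges along x and y; post 56 mm across up to z = 92 mm. The spindle's splines run along the jack's x and y, so the last meshes in four headings, 90 degrees apart.
- spindle_top (a point): On the spindle axis at the rib tops, z = 150 mm. Two crossed steel ribs along the jack's x and y, each 8 mm thick, 28 mm across, with rounded tops, stand from z = 118 to 150 mm. A round brass pilot, 12 mm across and domed, rises from their middle to z = 160. Out of mesh the last's underside rests here, at about z = 150.
- spindle_shoulder (a point): The jack's fixed stop: centre of the 30 mm round shoulder at the foot of the splines, z = 118 mm on the spindle axis. The meshed last meets the collar at z = 130 mm and its underside rests on this shoulder when fully home.
- collar (a joint): Red spring collar, a 48 mm sleeve round the spindle. Value in m: 0 up (its top at z = 130 mm), growing as it is pressed down, 0.012 at its stop (top level with the shoulder, z = 118). It pushes up with about 4 N when up, 10 N at the stop, so with the last's weight some 6 to 8 N of push hold it down. It starts up.
- hammer: Bystander: loose hammer, 260 mm long, lying flat on the bench beyond the work. Origin at its middle, long axis x.
- polish_tin: Bystander: loose brass-coloured flat round tin, 74 mm across, 26 mm high, origin at the centre of its underside.
- glue_jar: Bystander: loose amber jar with a yellow label and black cap, 64 mm across, 90 mm high, origin at the centre of its underside.
- brush: Bystander: loose shoe brush with a dark wooden back, 150 x 46 x 40 mm, long axis x, origin at the centre of its underside.
Not all that is in view belongs to the job. There is more than one size of the last; the job needs the middle-sized.

How it is judged:
On the way, in this order (a step that is already met when the one before it is completed fails the run):
1. the last is lifted clear of the bench in the fingers (height (world z) of last above 0.05 m and contact force between the fingers and last above 1 N), for 0.2 s.
2. the last stands over the spindle with its splines in mesh, at least 6 mm below the rib tops (horizontal distance between last and jack below 0.004 m and angle between last's own z axis and vertical below 0.08 rad and (angle between the x axis of last and the x axis of jack, either way round below 0.2 rad or angle between the x axis of last and the y axis of jack, either way round below 0.2 rad) and z of last in the frame of spindle_shoulder below 0.026 m), for 0.1 s.
At the end, for the whole second after the job is handed in: The last is meshed upright on the spindle (4 mm, 0.2 rad from a meshed heading), its underside within 2.5 mm of the shoulder, the collar pressed over 9.5 of 12 mm and pushing back (over 4 N on the jack), fingers on the last with over 2 N, last at rest, bystanders within 20 mm of their starts (horizontal distance between last and jack below 0.004 m and angle between last's own z axis and vertical below 0.08 rad and (angle between the x axis of last and the x axis of jack, either way round below 0.2 rad or angle between the x axis of last and the y axis of jack, either way round below 0.2 rad) and z of last in the frame of spindle_shoulder below 0.0025 m and value of joint collar above 0.0095 m and contact force between the fingers and last above 2 N and contact force between last and jack above 4 N and linear speed of last below 0.02 m/s and not (distance of hammer from where it was at the start of the episode above 0.02 m) and not (distance of polish_tin from where it was at the start of the episode above 0.02 m) and not (distance of glue_jar from where it was at the start of the episode above 0.02 m) and not (distance of brush from where it was at the start of the episode above 0.02 m)); the arm keeps its last pose, push and grip.
It fails at once if the hammer is moved more than 30 mm or tipped (distance of hammer from where it was at the start of the episode above 0.03 m or angle between hammer's own z axis and vertical above 0.5 rad).
It fails at once if the polish tin is moved more than 30 mm or tipped (distance of polish_tin from where it was at the start of the episode above 0.03 m or angle between polish_tin's own z axis and vertical above 0.5 rad).
It fails at once if the glue jar is moved more than 30 mm or tipped (distance of glue_jar from where it was at the start of the episode above 0.03 m or angle between glue_jar's own z axis and vertical above 0.5 rad).
It fails at once if the brush is moved more than 30 mm or tipped (distance of brush from where it was at the start of the episode above 0.03 m or angle between brush's own z axis and vertical above 0.5 rad).
It also fails if it takes over 40 s, if anything falls off the work surface, if the arm or the gripper's body presses on something with over 40 N, if the wrist force passes 120 N, or if a joint passes its speed limit or range.

## Robot

A 6-joint arm with a two-finger parallel gripper is mounted at the origin on the work surface. World frame = base frame: x ahead of the robot, y to its left, z up, the work surface at z = 0. Lengths are in m, angles in rad, forces in N, time in s.
With the tool pointing down it reaches from about 0.325 to 0.75 m from the base axis. Payload 7.6 kg.
Tool frame: the origin (TCP) lies midway between the tips of the shut fingers; the grasp point (between the pads) lies 19 mm behind it (grasp_offset is the distance from the TCP to the grasp point, in m); y points along the fingers, x is the direction in which the jaws open and shut, and the axes are right-handed (so a half turn about y gives the same grasp; the last joint's range is limited). The gripper opens to 85 mm and grips with 20 to 120 N. Pads are 22 mm wide; open, the fingers measure 114 mm over their backs; the gripper's body (76 mm by 85 mm) begins 54 mm behind the grasp point. The pads swing forward as they close: fully open they stand 13 mm farther back than shut.
Start: joints at [1.207, 0.052, 1.401, -0, 1.689, -0.07], TCP at [0.152, 0.503, 0.231] pointing down, gripper open.
Joint ranges: [-2.9, 2.9], [-0.91, 2.17], [0.12, 2.37], [-1.06, 4.2], [0.26, 2.73], [-2.93, 2.93]. Speed limits (rad/s): [2.57, 2.57, 3.01, 3.14, 3.14, 3.14].

## Interface

Orientations are given as a rotation vector (axis times angle).
In Python, from rig import * gives the robot as it stands.
- The arm moves only by the tool carry_out, never from a script. Its arguments are lists of equal length, an entry for each row: "dp": the shift along the tool's x, y, z in units of 60 mm (1.0 is 60 mm), a list of three; "roll": the turn about the tool's y in units of 6 degrees (1.0 is 6 degrees); "hand": the finger opening in mm, from 0 to 85.4. A call has 1 to 8 rows; each row shifts and turns the commanded pose from where the row before left it, along the tool's axes as they then stand; what a row does not reach is not made up. A row lasts 1/8 s, in which the tool goes at most 62.5 mm and 10.7 degrees, less where a joint would pass 70% of its speed; a pose out of reach is approached as far as the arm can. A call is refused whole if a number of a shift passes 1 or a number of a turn 1, either way. A call with a gripper value outside its range is refused whole. The fingers move at their own pace and stop on an object; the grip force is fixed at half the most. Time passes only in rows, so rows that do not move let the fingers close. It gives the time, the measured TCP pose, the force and the opening at its end, in the units of the state.
- observe(): the state, without advancing time (a new reading comes with each control period).
- grab_frame(name): name is "side" or "top"; returns a dict with "pixels" (400x640x3 uint8, blue, green, red), "fx", "fy", "cx", "cy" (pixels), "xyz" and "attitude" of the camera in the world. Camera axes: x right, y up, looking along -z (the intrinsics and any distortion apply to the point x, -y, -z); pixel columns grow to the right and rows downward; lengths in m; the calibration is good to about 2 mm. A picture is of the moment at which its call begins. There is no depth.
- job_done(): hands the job in, once; it reports no verdict.
Trained networks look in a picture, given as the dict that the camera call returned (one of the last four; its "shot" number tells which), for a name from the list of things; names that differ only in an ending like _2 or _b are one class to them, and where a whole thing is asked for, a point or a joint stands for the part that bears it (a point fixed in the world has none). Each returns a list of dicts, best first, with "score" (0 to 1); they miss things now and then, are a little off and sometimes report something else, mostly with a low value. They report only what shows in the picture. A call takes as long as a camera call. They do not tell look-alikes from the thing itself.
- look_for(picture, label): "bbox" ([left, top, right, bottom] in pixels, round what is visible of it).
- regions_of(picture, label): "mask" (400x640 bool, what is visible of it) and "bbox" ([left, top, right, bottom] in pixels, round what is visible of it).
- pinpoint(picture, label): "point" ([column, row] in pixels: a listed point, or the origin of a listed thing).
The state is a dict: "t": time; "joints": joint angles; "qvel": joint speeds; "tau": joint torques, N m; "tool_pos": TCP position; "tool_rot": TCP orientation; "ft_force": force on the tool from outside, world axes, zero at the start; "wrist_torque": the same for the moment, N m; "opening": opening from 0.0 (shut) to 1.0 (fully open).
Only numpy, scipy, OpenCV 4.12 (cv2) and the standard library are available. Lean on these libraries where they do the work, as an engineer would, in place of code of your own. Each camera call takes 0.05 s, during which the arm holds its last target.

## Working session

There is one attempt and no reset: what is moved stays moved. The work goes in short steps, Python scripts to look and compute and a tool call to move; the robot and the scene stay as the last step left them, time stands still between calls to the robot, and variables do not carry over. Pictures are saved under pics/ and viewed, and the job is handed in when it is done.

Besides the shell and the picture viewer there is one more tool, called after "Call:" as name(argument=value, ...), one argument or row to a line, values as JSON. carry_out: Moves the arm, as the interface text tells. Its arguments: {"type":"object","properties":{"dp":{"type":"array"},"roll":{"type":"array"},"hand":{"type":"array"}},"required":["dp","roll","hand"]}

```bash
ls; mkdir -p pics; python3 - <<'E'
from rig import *
import cv2
s=observe(); print(s)
for n in("side","top"):
    p=grab_frame(n); cv2.imwrite(f"pics/{n}0.png",p["pixels"]); print({k:v for k,v in p.items() if k!="pixels"})
    for l in("last","jack","hammer","polish_tin","glue_jar","brush"):
        print(l,[(np.round(d["bbox"]).tolist() if 0 else [int(x) for x in d["bbox"]],round(d["score"],2)) for d in look_for(p,l)])
    for l in("last_waist","last_socket","last","spindle_top","jack","spindle_shoulder"):
        print(l,[([int(x) for x in d["point"]],round(d["score"],2)) for d in pinpoint(p,l)])
E
```

```text
pics
{'t': 0.0, 'joints': array([ 1.20671734e+00,  5.28469603e-02,  1.40170498e+00,  3.62236895e-06,
        1.68858588e+00, -7.03233208e-02]), 'qvel': array([-0.00102226,  0.00113428,  0.0005727 ,  0.00106549,  0.00077916,
        0.0004458 ]), 'tau': array([-7.16536160e-04, -3.81669223e+01, -3.60189271e+01, -9.51894435e-05,
        6.14279605e-03,  1.05811347e-05]), 'tool_pos': array([0.15189869, 0.50224286, 0.23047705]), 'tool_rot': array([-1.33481415, -0.98916711,  0.99133419]), 'ft_force': array([-0.09324497,  0.47369942,  0.65204956]), 'wrist_torque': array([-0.03504389,  0.02152885, -0.06314105]), 'opening': 0.9992434833435047}
{'fx': 439.2852634383617, 'fy': 439.2852634383617, 'cx': 321.5775399408065, 'cy': 204.18143608263279, 'xyz': array([ 0.21145174, -1.0947426 ,  0.78892131]), 'attitude': array([ 1.01512219, -0.13689593, -0.22737534]), 'shot': 1}
last [([310, 201, 351, 222], 0.61), ([190, 167, 268, 206], 0.58)]
jack [([338, 226, 417, 301], 0.61)]
hammer [([370, 209, 453, 228], 0.75)]
polish_tin [([273, 225, 299, 245], 0.97)]
glue_jar [([285, 145, 303, 171], 0.83)]
brush [
[... 440 characters left out ...]
: 200.89945896390046, 'xyz': array([0.42433622, 0.00140133, 1.22389574]), 'attitude': array([ 0.06814515, -0.06169178, -1.57746429]), 'shot': 2}
last [([201, 249, 247, 355], 0.96), ([208, 170, 257, 223], 0.9), ([284, 172, 312, 212], 0.72)]
jack [([372, 143, 436, 210], 0.87)]
hammer [([298, 67, 341, 157], 0.94)]
polish_tin [([311, 237, 338, 261], 0.58)]
glue_jar [([134, 191, 171, 213], 0.77)]
brush [([461, 144, 493, 203], 0.62)]
last_waist [([237, 205], 0.79), ([226, 311], 0.71), ([295, 196], 0.6)]
last_socket [([241, 204], 0.98), ([294, 196], 0.67)]
last [([230, 303], 0.96), ([297, 194], 0.85), ([237, 205], 0.59)]
spindle_top [([411, 171], 0.58)]
jack []
spindle_shoulder [([408, 172], 0.89)]
```

View pics/side0.png

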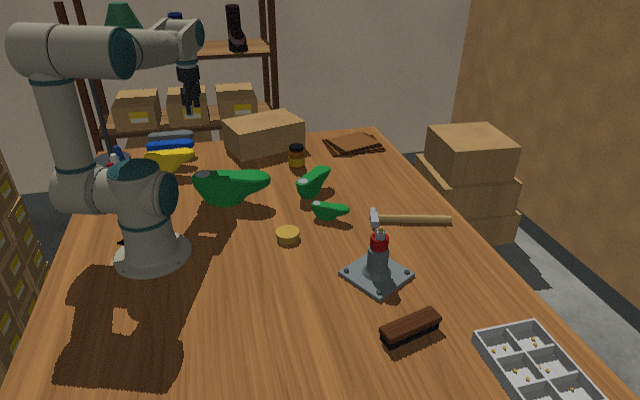

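View pics/top0.png

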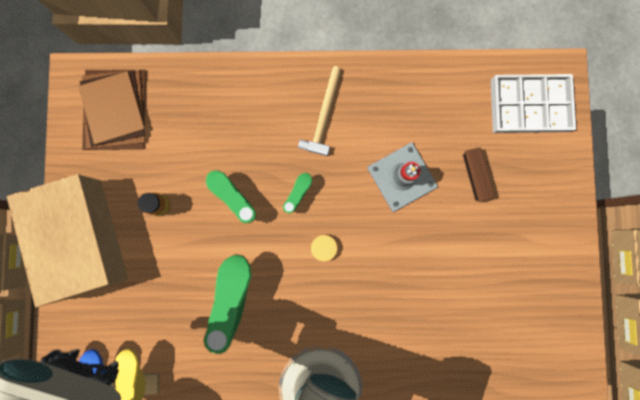

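```bash
python3 - <<'E'
import cv2
a=cv2.imread("pics/top0.png"); 
cv2.imwrite("pics/topcrop0.png",cv2.resize(a[140:365,180:450],None,fx=2.6,fy=2.6,interpolation=cv2.INTER_CUBIC))
a=cv2.imread("pics/side0.png"); 
cv2.imwrite("pics/sidecrop0.png",cv2.resize(a[130:310,180:440],None,fx=3,fy=3,interpolation=cv2.INTER_CUBIC))
E
```

```text
(no output)
```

View pics/topcrop0.png

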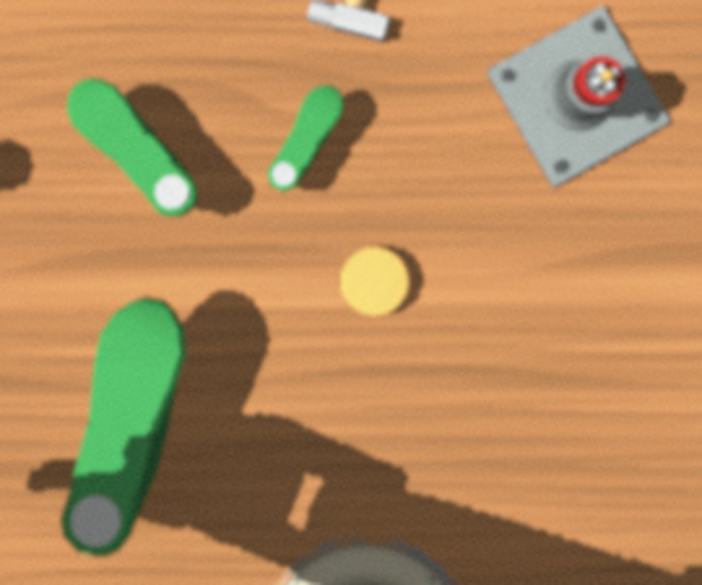

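View pics/sidecrop0.png

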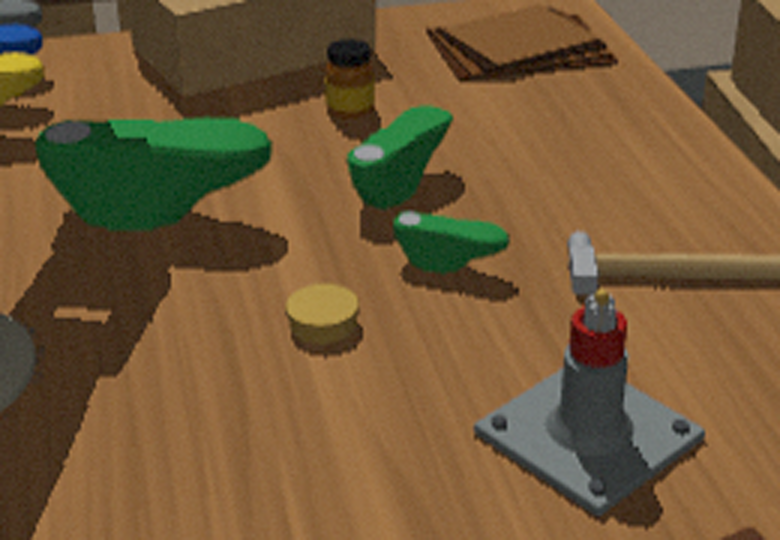

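Three green lasts in the top view: large (228,303), medium (233,197), small (297,193). I'll measure lengths at z=75 mm to confirm which is 179 mm.

```bash
cat > h.py <<'E'
from rig import *
import numpy as np, cv2
from scipy.spatial.transform import Rotation as R
def topl(p,uv,z):
    uv=np.atleast_2d(np.asarray(uv,float))
    d=np.c_[(uv[:,0]-p["cx"])/p["fx"],-(uv[:,1]-p["cy"])/p["fy"],-np.ones(len(uv))]
    w=R.from_rotvec(p["attitude"]).apply(d); o=np.asarray(p["xyz"])
    return (o+w*((z-o[2])/w[:,2])[:,None])
def proj(p,X):
    c=R.from_rotvec(p["attitude"]).inv().apply(np.atleast_2d(X)-p["xyz"])
    return np.c_[p["cx"]+p["fx"]*c[:,0]/-c[:,2],p["cy"]-p["fy"]*c[:,1]/-c[:,2]]
E
python3 - <<'E'
from h import *
np.set_printoptions(precision=4,suppress=True)
p=grab_frame("top"); s=grab_frame("side")
import pickle; pickle.dump((p,s),open("pics0.pkl","wb"))
for d in regions_of(p,"last"):
    print(d["bbox"],round(d["score"],2))
    m=d["mask"].astype(np.uint8); c=max(cv2.findContours(m,0,1)[0],key=cv2.contourArea)[:,0]
    w=topl(p,c,0.065)[:,:2]; r=cv2.minAreaRect(w.astype(np.float32)*1000); print(r)
for l in("jack","collar","polish_tin","glue_jar","brush","hammer"):
  for q,n in((p,'top'),(s,'side')):
    for d in regions_of(q,l)[:2]:
        m=d["mask"].astype(np.uint8); c=max(cv2.findContours(m,0,1)[0],key=cv2.contourArea)[:,0]
        print(n,l,np.round(d["bbox"]),round(d["score"],2),cv2.minAreaRect((topl(q,c,.012)[:,:2]*1000).astype(np.float32)))
print("shoulder top",topl(p,[(408,172)],.118),"top",topl(p,[(411,171)],.15))
E
```

```text
[205.0, 167.4, 254.0, 222.8] 0.81
((537.9102783203125, 241.42230224609375), (176.38531494140625, 59.868431091308594), 44.84205627441406)
[285.6, 172.5, 312.7, 215.3] 0.78
((544.4442138671875, 57.67835998535156), (42.07780075073242, 122.90300750732422), 62.51432418823242)
[202.1, 251.5, 245.1, 353.5] 0.65
((247.68988037109375, 246.905517578125), (88.12670135498047, 266.29217529296875), 79.37596130371094)
top jack [369. 142. 437. 208.] 0.88 ((594.2453002929688, -238.6626739501953), (149.751220703125, 150.5660400390625), 28.78183937072754)
side jack [337. 225. 416. 297.] 0.98 ((630.908935546875, -207.41390991210938), (298.9262390136719, 178.91043090820312), 44.08346939086914)
top collar [397. 161. 422. 181.] 0.55 ((609.4227294921875, -260.2153015136719), (52.0421142578125, 55.78273010253906), 35.38938903808594)
side collar [370. 230. 390. 252.] 0.53 ((646.9050903320312, -118.5869140625), (94.13829803466797, 54.21908187866211), 68.09444427490234)
top polish_tin [311. 235. 337. 260.] 0.62 ((394.9134216308594, -12.368972778320312), (70.86056518554688, 70.4722671508789), 89.58561706542969)

[... 359 characters left out ...]
01562), (298.0992431640625, 180.06100463867188), 44.29826736450195)
top brush [463. 145. 496. 200.] 0.92 ((599.0648193359375, -456.46795654296875), (151.08575439453125, 59.35007858276367), 14.339285850524902)
side brush [378. 306. 444. 353.] 0.64 ((600.817626953125, -446.40631103515625), (171.5640106201172, 71.23716735839844), 12.977646827697754)
top hammer [138. 194. 174. 216.] 0.69 ((521.7735595703125, 472.93450927734375), (93.30400085449219, 64.74847412109375), 71.23239135742188)
side hammer [368. 207. 454. 228.] 0.7 ((792.2196044921875, -22.54681396484375), (118.7618637084961, 264.04315185546875), 72.97875213623047)
shoulder top [[ 0.59   -0.2344  0.118 ]] top [[ 0.5877 -0.2353  0.15  ]]
```

```bash
python3 - <<'E'
from h import *
import pickle
p,s=pickle.load(open("pics0.pkl","rb"))
a=p["pixels"][155:235,195:325]; b=s["pixels"][155:235,285:365]
A=cv2.resize(a,None,fx=6,fy=6,interpolation=cv2.INTER_CUBIC);B=cv2.resize(b,None,fx=7,fy=7,interpolation=cv2.INTER_CUBIC)
cv2.imwrite("pics/ctop.png",A);cv2.imwrite("pics/cside.png",B)
cv2.imwrite("pics/jtop.png",cv2.resize(p["pixels"][138:215,365:442],None,fx=7,fy=7,interpolation=cv2.INTER_CUBIC))
cv2.imwrite("pics/jside.png",cv2.resize(s["pixels"][222:305,332:422],None,fx=7,fy=7,interpolation=cv2.INTER_CUBIC))
E
```

```text
(no output)
```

View pics/ctop.png

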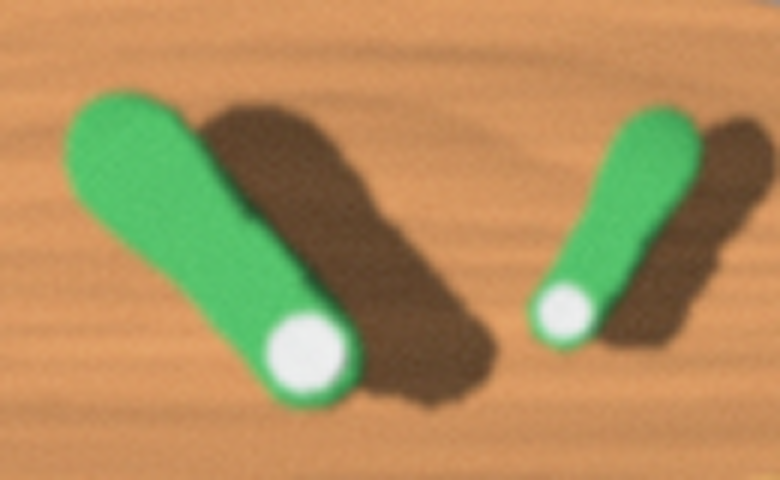

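View pics/cside.png

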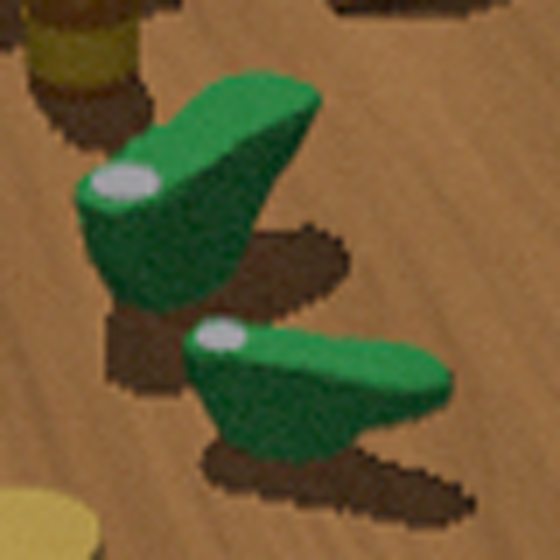

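View pics/jtop.png

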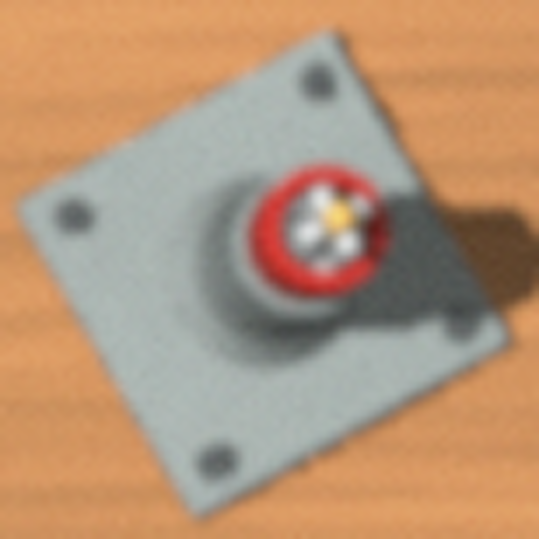

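View pics/jside.png

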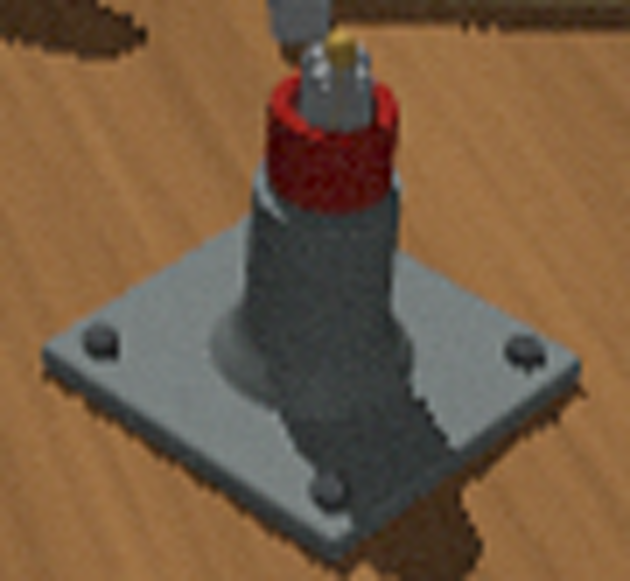

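```bash
python3 - <<'E'
from h import *
import pickle
np.set_printoptions(precision=4,suppress=True)
p,s=pickle.load(open("pics0.pkl","rb"))
o=lambda c,k,x0,y0:((c[0]+.5)/k-.5+x0,(c[1]+.5)/k-.5+y0)
T=[o(c,7,365,138) for c in((317,83),(75,217),(218,460),(463,322))]
S=[o(c,7,332,222) for c in((100,341),(330,490),(525,351))]
bt=topl(p,T,.016)[:,:2];bs=topl(s,S,.016)[:,:2]
print("bolts top",bt,bt.mean(0),"ang",np.degrees([np.arctan2(*(bt[i]-bt[j])[::-1]) for i,j in((0,1),(3,2),(0,3),(1,2))]))
print("bolts side",bs,(bs[0]+bs[2])/2)
pt=o((341,214),7,365,138);ps=o((342,46),7,332,222)
def tri(a,b):
    d=[]; 
    for q,u in((p,a),(s,b)):
        g=topl(q,[u],0)[0]; d.append((q["xyz"],(g-q["xyz"])/np.linalg.norm(g-q["xyz"])))
    M=sum(np.eye(3)-np.outer(v,v) for _,v in d); r=sum((np.eye(3)-np.outer(v,v))@c for c,v in d)
    X=np.linalg.solve(M,r); return X,proj(p,X)-a,proj(s,X)-b
print("pilot",tri(pt,ps))
# last: green masks
for q,n,(x0,x1,y0,y1),th in((p,'top',(200,265,160,228),150),(s,'side',(290,335,160,200),105)):
    im=q["pixels"][y0:y1,x0:x1]; K=6
    im=cv2.resize(im,None,fx=K,fy=K,interpolation=cv2.INTER_CUBIC).astype(int)
    B,G,Rr=im[...,0],im[...,1],im[...,2]
    white=(im.min(-1)>(190 if n=='top' else 120))
    gr=(G>Rr+40)&(G>th)
    m=((gr|white)*255).astype(np.uint8)
    m=cv2.morphologyEx(m,cv2.MORPH_OPEN,np.ones((7,7)));m=cv2.morphologyEx(m,cv2.MORPH_CLOSE,np.ones((13,13)))
    c=max(cv2.findContours(m,0,1)[0],key=cv2.contourArea)[:,0]
    cw=max(cv2.findContours((white*255).astype(np.uint8),0,1)[0],key=cv2.contourArea)
    mm=cv2.moments(cw); wc=o((mm['m10']/mm['m00'],mm['m01']/mm['m00']),K,x0,y0)
    print(n,"disc px",wc,topl(q,[wc],.075), "disc w", cv2.minAreaRect((topl(q,np.array([o(t,K,x0,y0) for t in cw[:,0]]),.075)[:,:2]*1000).astype(np.float32)))
    uv=np.array([o(t,K,x0,y0) for t in c]); w=topl(q,uv,.075)[:,:2]*1000
    r=cv2.minAreaRect(w.astype(np.float32));print("rect",r)
    # principal axis
    f=np.zeros((400,400),np.uint8); cc=w.mean(0); cv2.fillPoly(f,[np.round((w-cc)*1+200).astype(np.int32)],1)
    ys,xs=np.nonzero(f); C=np.cov(np.c_[xs,ys].T); e,v=np.linalg.eigh(C); ax=v[:,1]; print("pca ang",np.degrees(np.arctan2(ax[1],ax[0])))
    if ax@(np.array(wc)*0+np.array([1,1]))<0: ax=-ax
    nrm=np.array([-ax[1],ax[0]]); pr=(w)@ax; print("extent along",pr.min(),pr.max(),"len",np.ptp(pr))
    for xl in(-60,-50,-35,-15,0,15,40,60,80,95):
        sel=abs(pr-(pr.min()+68+xl))<2; l=(w@nrm)[sel]; print(xl,l.min().round(1),l.max().round(1),((l.min()+l.max())/2).round(1),np.ptp(l).round(1))
    # origin assuming heel end min
    mid=(pr.min()+68); l=(w@nrm)[abs(pr-mid)<15]; print("origin",mid*ax+nrm*(l.min()+l.max())/2)
    cv2.imwrite(f"pics/m_{n}.png",m)
E
```

```text
bolts top [[ 0.6708 -0.2631]
 [ 0.616  -0.1627]
 [ 0.5157 -0.2189]
 [ 0.5714 -0.3201]] [ 0.5935 -0.2412] ang [-61.3875 -61.1705  29.8466  29.2918]
bolts side [[ 0.5125 -0.2209]
 [ 0.569  -0.321 ]
 [ 0.67   -0.2663]] [ 0.5913 -0.2436]
pilot (array([ 0.5939, -0.2402,  0.1539]), array([[-0.0564,  0.19  ]]), array([[ 0.1948, -0.0303]]))
top disc px (245.48152016602495, 213.35767046230305) [[0.4871 0.1987 0.075 ]] disc w ((487.3058776855469, 198.57550048828125), (32.32648468017578, 33.1002311706543), 9.585419654846191)
rect ((536.047119140625, 240.22314453125), (173.6009521484375, 56.50530242919922), 44.73459243774414)
pca ang -138.04679927002348
extent along 472.01200254506415 646.1491117344996 len 174.13710918943542
-60 -195.2 -158.1 -176.6 37.1
-50 -198.9 -154.8 -176.9 44.1
-35 -198.4 -155.3 -176.9 43.1
-15 -199.9 -156.0 -178.0 43.9
0 -200.8 -156.0 -178.4 44.8
15 -200.1 -156.1 -178.1 44.0
40 -200.9 -152.1 -176.5 48.8
60 -204.4 -149.4 -176.9 55.0
80 -205.1 -149.2 -177.1 56.0
95 -199.2 -155.7 -177.5 43.5
origin [520.8246 228.383 ]
side disc px (302.4677660152009, 180.47362468331522) [[0.4858 0.1993 0.075 ]] disc w ((485.78662109375, 199.84580993652344), (33.49766540527344, 31.87571144104004), 76.27989196777344)
rect ((526.34521484375, 238.0404052734375), (168.75521850585938, 53.048828125), 38.13601303100586)
pca ang -139.11420132149675
extent along 468.77367684489576 638.0314233809485 len 169.2577465360527
-60 -184.3 -153.5 -168.9 30.8
-50 -181.0 -148.8 -164.9 32.2
-35 -187.4 -150.1 -168.8 37.2
-15 -189.2 -148.0 -168.6 41.2
0 -190.3 -144.4 -167.3 45.9
15 -190.0 -143.7 -166.9 46.3
40 -189.0 -144.6 -166.8 44.4
60 -191.4 -141.9 -166.6 49.5
80 -193.8 -141.4 -167.6 52.3
95 -189.6 -150.2 -169.9 39.4
origin [515.2131 224.9846]
```

```bash
cat > mv.py <<'E'
from h import *
import sys
np.set_printoptions(precision=3,suppress=True)
# usage: mv.py x y z yawdeg(heading of jaw axis mod 180)
s=observe(); Rm=R.from_rotvec(s["tool_rot"]).as_matrix()
print("t",s["t"],"pos",s["tool_pos"],"F",s["ft_force"],"M",s["wrist_torque"],"open mm",s["opening"]*85.4)
print("axes x",Rm[:,0],"y",Rm[:,1],"z",Rm[:,2])
yaw=np.degrees(np.arctan2(Rm[1,0],Rm[0,0])); print("jaw yaw",yaw)
if len(sys.argv)>1:
    x,y,z,w=map(float,sys.argv[1:5])
    dy=(w-yaw+90)%180-90
    print("turn world",dy,"roll units",-dy/6, "shift tool units (before turn)",Rm.T@(np.array([x,y,z])-s["tool_pos"])/.06)
    Rn=R.from_euler('z',dy,degrees=True).as_matrix()@Rm
    print("after turn",Rn.T@(np.array([x,y,z])-s["tool_pos"])/.06)
E
python3 mv.py .519 .227 .16 132
```

```text
t 2.05 pos [0.152 0.503 0.231] F [-0.426 -0.058 -1.02 ] M [-0.034 -0.03   0.04 ] open mm 85.37908410501065
axes x [0.29  0.957 0.   ] y [-0.  0. -1.] z [-0.957  0.29   0.   ]
jaw yaw 73.16788493448766
turn world 58.83211506551234 roll units -9.805352510918723 shift tool units (before turn) [-2.624  1.188 -7.184]
after turn [-7.506  1.188 -1.473]
```

Call:
carry_out(
  dp=[
    [-0.33,0.1,-0.9],
    [-0.33,0.1,-0.9],
    [-0.33,0.1,-0.9],
    [-0.33,0.1,-0.9],
    [-0.33,0.1,-0.9],
    [-0.33,0.1,-0.9],
    [-0.33,0.1,-0.9],
    [-0.33,0.1,-0.9],
  ],
  roll=[0,0,0,0,0,0,0,0],
  hand=[85,85,85,85,85,85,85,85],
)

```text
t: 3.05
tool_pos: [0.521, 0.2245, 0.1833]
tool_rot: [-1.334, -0.99, 0.99]
ft_force: [0.4, 0.9, -0.8]
opening: 0.999
```

Call:
carry_out(
  dp=[
    [0,0,0],
    [0,0,0],
    [0,0,0],
    [0,0,0],
    [0,0,0],
    [0,0,0],
    [0,0,0],
    [0,0,0],
  ],
  roll=[-1,-1,-1,-1,-1,-1,-1,-1],
  hand=[85,85,85,85,85,85,85,85],
)

```text
t: 4.05
tool_pos: [0.5197, 0.2258, 0.1833]
tool_rot: [-0.898, -1.6, 1.6]
ft_force: [-0.1, -0.0, 0.2]
opening: 0.996
```

Call:
carry_out(
  dp=[
    [0,0,0],
    [0,0,0],
    [0,0,0],
  ],
  roll=[-1,-0.8,0],
  hand=[85,85,85],
)

```text
t: 4.42
tool_pos: [0.5196, 0.2258, 0.1833]
tool_rot: [-0.769, -1.725, 1.724]
ft_force: [0.3, 0.3, 0.1]
opening: 0.993
```

```bash
python3 mv.py .519 .227 .031 132
```

```text
t 4.425 pos [0.52  0.226 0.183] F [0.331 0.273 0.094] M [ 0.007  0.034 -0.013] open mm 84.82011332419061
axes x [-0.668  0.744  0.   ] y [ 0.  0. -1.] z [-0.744 -0.668 -0.   ]
jaw yaw 131.9220507521766
turn world 0.07794924782339763 roll units -0.012991541303899604 shift tool units (before turn) [ 0.022  2.538 -0.005]
after turn [ 0.022  2.538 -0.005]
```

Call:
carry_out(
  dp=[
    [0,0.6,0],
    [0,0.6,0],
    [0,0.6,0],
    [0,0.6,0],
    [0.02,0.14,0],
    [0,0,0],
  ],
  roll=[0,0,0,0,0,0],
  hand=[85,85,85,85,85,85],
)

```text
t: 5.18
tool_pos: [0.519, 0.2269, 0.0314]
tool_rot: [-0.769, -1.725, 1.724]
ft_force: [0.6, 0.4, 0.4]
opening: 0.993
```

```bash
python3 - <<'E'
from h import *
s=grab_frame("side"); p=grab_frame("top")
a=cv2.resize(s["pixels"][120:240,250:370],None,fx=4,fy=4);b=cv2.resize(p["pixels"][140:260,180:300],None,fx=4,fy=4)
cv2.imwrite("pics/g1.png",np.hstack([a,b])[:, :800] if 0 else cv2.resize(np.hstack([a,b]),(800,400)))
E
```

```text
(no output)
```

View pics/g1.png

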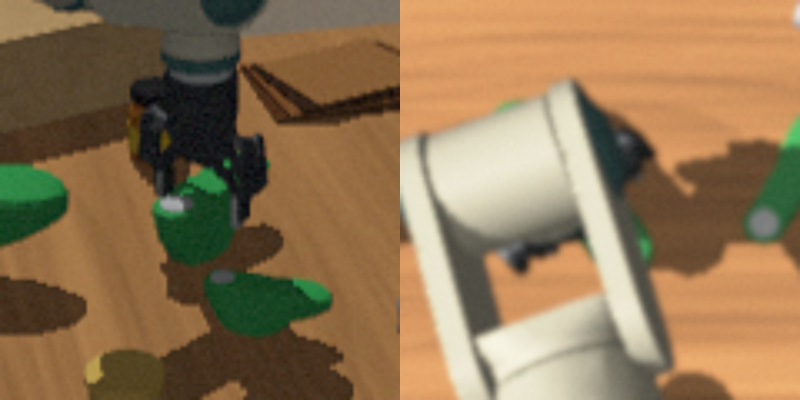

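The fingers straddle the medium last's waist (left panel, about 200,200). Next: close, then lift.

Call:
carry_out(
  dp=[
    [0,0,0],
    [0,0,0],
    [0,0,0],
    [0,0,0],
    [0,0,0],
    [0,0,0],
  ],
  roll=[0,0,0,0,0,0],
  hand=[30,30,30,30,30,30],
)

```text
t: 6.02
tool_pos: [0.5192, 0.227, 0.0318]
tool_rot: [-0.769, -1.726, 1.724]
ft_force: [-3.0, 0.4, 6.4]
opening: 0.535
```

Call:
carry_out(
  dp=[
    [0,0,0],
    [0,-0.3,0],
    [0,-0.6,0],
    [0,-0.7,0],
    [0,-0.7,0],
    [0,-0.7,0],
    [0,0,0],
  ],
  roll=[0,0,0,0,0,0,0],
  hand=[30,30,30,30,30,30,30],
)

```text
t: 6.9
tool_pos: [0.5201, 0.2271, 0.2155]
tool_rot: [-0.775, -1.732, 1.722]
ft_force: [-0.0, 0.1, -4.0]
opening: 0.533
```

```bash
python3 mv.py .5935 -.2405 .231 119.3; python3 - <<'E'
from h import *
s=grab_frame("side"); 
cv2.imwrite("pics/g2.png",cv2.resize(s["pixels"][80:240,210:370],None,fx=4,fy=3.7,interpolation=cv2.INTER_CUBIC))
E
```

```text
t 6.9 pos [0.52  0.227 0.216] F [-0.01   0.102 -4.045] M [-0.072 -0.016  0.053] open mm 45.48560407858544
axes x [-0.669  0.744 -0.003] y [ 0.007  0.003 -1.   ] z [-0.744 -0.669 -0.007]
jaw yaw 131.9628702024556
turn world -12.662870202455608 roll units 2.1104783670759346 shift tool units (before turn) [-6.614 -0.269  4.3  ]
after turn [-7.396 -0.256  2.746]
```

View pics/g2.png

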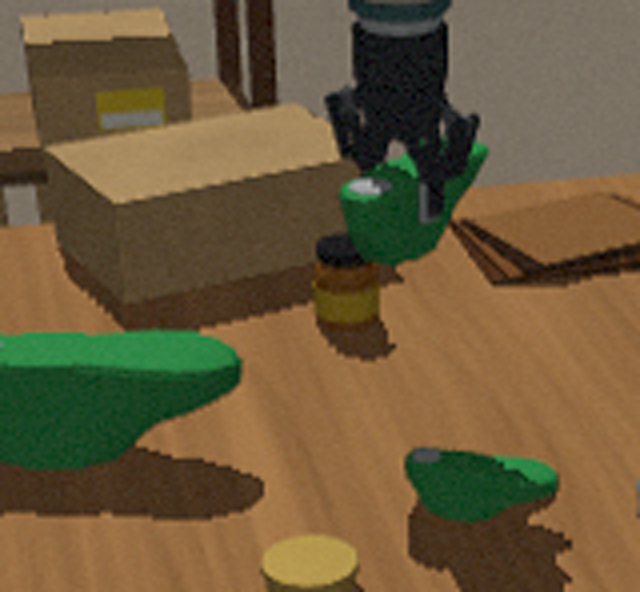

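Call:
carry_out(
  dp=[
    [-0.4,-0.2,0.26],
    [-0.7,-0.1,0.455],
    [-0.8,-0.05,0.52],
    [-0.8,0,0.52],
    [-0.8,0,0.52],
    [-0.8,0,0.52],
    [-0.8,0,0.52],
    [-0.7,0,0.455],
  ],
  roll=[0,0,0,0,0,0,0,0],
  hand=[30,30,30,30,30,30,30,30],
)

```text
t: 7.95
tool_pos: [0.5825, -0.1852, 0.229]
tool_rot: [-0.764, -1.723, 1.723]
ft_force: [-0.1, 1.0, -2.5]
opening: 0.533
```

Call:
carry_out(
  dp=[
    [-0.5,0,0.325],
    [-0.3,0,0.2],
    [0,0,0],
    [0,0,0],
    [0,0,0],
    [0,0,0],
  ],
  roll=[0,0,0.7,0.7,0.7,0],
  hand=[30,30,30,30,30,30],
)

```text
t: 8.7
tool_pos: [0.5914, -0.2398, 0.2293]
tool_rot: [-0.917, -1.575, 1.575]
ft_force: [0.0, 0.0, -3.2]
opening: 0.532
```

```bash
python3 mv.py .5935 -.2405 .205 119.3; python3 - <<'E'
from h import *
import pickle
s=grab_frame("side"); p=grab_frame("top"); pickle.dump((p,s),open("pics1.pkl","wb"))
cv2.imwrite("pics/g3.png",cv2.resize(s["pixels"][130:310,290:470],None,fx=3.3,fy=3.3,interpolation=cv2.INTER_CUBIC))
cv2.imwrite("pics/g4.png",cv2.resize(p["pixels"][90:250,340:500],None,fx=3.7,fy=3.7,interpolation=cv2.INTER_CUBIC))
E
```

```text
t 8.7 pos [ 0.591 -0.24   0.229] F [ 0.033  0.002 -3.234] M [-0.039  0.101  0.026] open mm 45.43850820525178
axes x [-0.491  0.871  0.003] y [-0.004  0.002 -1.   ] z [-0.871 -0.491  0.002]
jaw yaw 119.39655389642887
turn world -0.09655389642887258 roll units 0.016092316071478763 shift tool units (before turn) [-0.029  0.405 -0.027]
after turn [-0.028  0.405 -0.027]
```

View pics/g3.png

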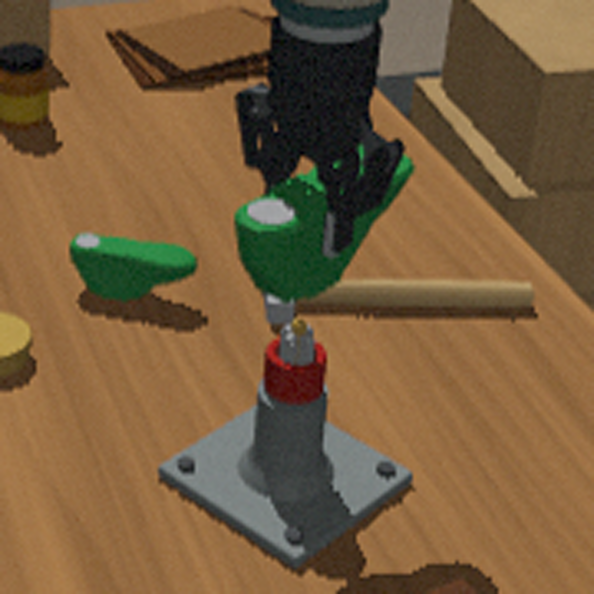

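View pics/g4.png

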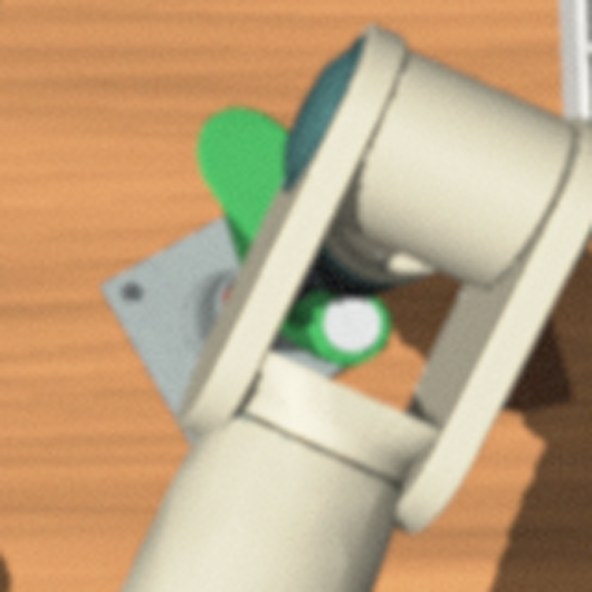

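```bash
cat > m.py <<'E'
from h import *
import pickle
np.set_printoptions(precision=4,suppress=True)
o=lambda c,k,x0,y0:((c[0]+.5)/k-.5+x0,(c[1]+.5)/k-.5+y0)
def disc(q,box,th,K=6):
    x0,x1,y0,y1=box
    im=cv2.resize(q["pixels"][y0:y1,x0:x1],None,fx=K,fy=K,interpolation=cv2.INTER_CUBIC).astype(int)
    w=((im.min(-1)>th)*255).astype(np.uint8)
    cs=cv2.findContours(w,0,1)[0]; c=max(cs,key=cv2.contourArea); M=cv2.moments(c)
    return o((M['m10']/M['m00'],M['m01']/M['m00']),K,x0,y0), np.array([o(t,K,x0,y0) for t in c[:,0]])
def green(q,box,th,K=6):
    x0,x1,y0,y1=box
    im=cv2.resize(q["pixels"][y0:y1,x0:x1],None,fx=K,fy=K,interpolation=cv2.INTER_CUBIC).astype(int)
    g=(im[...,1]>im[...,2]+40)&(im[...,1]>th)
    ys,xs=np.nonzero(g); return np.array([o(t,K,x0,y0) for t in zip(xs,ys)])
E
python3 - <<'E'
from m import *
p0,s0=pickle.load(open("pics0.pkl","rb"));p,s=pickle.load(open("pics1.pkl","rb"))
ax=np.array([np.cos(np.radians(29.4)),np.sin(np.radians(29.4))]); nr=np.array([-ax[1],ax[0]])
tool=np.array([.5914,-.2398])
# calibration of initial with the same method
ax0=np.array([np.cos(np.radians(41.95)),np.sin(np.radians(41.95))])
g0=topl(p0,green(p0,(200,265,160,228),130),.075)[:,:2]*1000; d0=topl(p0,[disc(p0,(200,265,160,228),190)[0]],.075)[0,:2]*1000
print("init top: heel,toe,disc along",(g0@ax0).min(),(g0@ax0).max(),d0@ax0)
z=.2293-.0318+.075
g=topl(p,green(p,(385,450,110,195),130),z)[:,:2]*1000
dp,ct=disc(p,(415,450,160,195),170); ds,cs=disc(s,(355,385,185,205),125)
dt=topl(p,[dp],z)[0,:2]*1000; dd=topl(s,[ds],z)[0,:2]*1000
print("px",dp,ds)
for n,c,q in(("t",ct,p),("s",cs,s)): print(cv2.minAreaRect((topl(q,c,z)[:,:2]*1000).astype(np.float32)))
print("disc top",dt,"side",dd)
for d in(dt,dd): print("rel tool along,lat",(d-tool*1000)@ax,(d-tool*1000)@nr)
r=(g-tool*1000); print("heel,toe rel",(r@ax).min(),(r@ax).max())
E
```

```text
init top: heel,toe,disc along 470.39439350548145 646.1591475207806 495.0980231060122
px (434.6825185820469, 177.41973985134362) (371.48695031889895, 193.72811765693186)
((553.7213745117188, -261.1404724121094), (33.495330810546875, 30.270793914794922), 89.53318786621094)
((552.9856567382812, -260.9452819824219), (31.18693733215332, 33.372413635253906), 10.01756477355957)
disc top [ 554.0731 -261.1719] side [ 553.1832 -261.0063]
rel tool along,lat -43.011289812579186 -0.29556224148963206
rel tool along,lat -43.70529914661032 0.2855391261566161
heel,toe rel -65.16593481317278 110.16939745788997
```

Call:
carry_out(
  dp=[
    [-0.03,0.2,-0.03],
    [0,0.2,0],
    [0,0.15,0],
    [0,0,0],
  ],
  roll=[0,0,0,0],
  hand=[30,30,30,30],
)

```text
t: 9.3
tool_pos: [0.594, -0.2405, 0.1973]
tool_rot: [-0.919, -1.575, 1.575]
ft_force: [-0.1, 0.2, -3.4]
opening: 0.528
```

Call:
carry_out(
  dp=[
    [0,0.05,0],
    [0,0.05,0],
    [0,0.05,0],
    [0,0,0],
  ],
  roll=[0,0,0,0],
  hand=[30,30,30,30],
)

```text
t: 9.8
tool_pos: [0.5944, -0.2407, 0.1895]
tool_rot: [-0.921, -1.576, 1.576]
ft_force: [-0.6, 0.7, -3.4]
opening: 0.53
```

```bash
python3 mv.py .5935 -.2405 .15 119.3
```

```text
t 9.8 pos [ 0.594 -0.241  0.19 ] F [-0.563  0.676 -3.43 ] M [-0.012  0.034 -0.019] open mm 45.2954370786936
axes x [-0.49   0.872  0.001] y [-0.  0. -1.] z [-0.872 -0.49   0.   ]
jaw yaw 119.36642359889944
turn world -0.06642359889944771 roll units 0.011070599816574619 shift tool units (before turn) [0.009 0.659 0.011]
after turn [0.009 0.659 0.011]
```

Call:
carry_out(
  dp=[
    [0,0.05,0],
    [0,0.05,0],
    [0,0.05,0],
    [0,0,0],
  ],
  roll=[0,0,0,0],
  hand=[30,30,30,30],
)

```text
t: 10.3
tool_pos: [0.5943, -0.2407, 0.1804]
tool_rot: [-0.921, -1.576, 1.576]
ft_force: [-0.9, 0.4, -3.5]
opening: 0.529
```

```bash
python3 mv.py .5935 -.2405 .15 119.3
```

```text
t 10.3 pos [ 0.594 -0.241  0.18 ] F [-0.933  0.398 -3.511] M [ 0.021  0.084 -0.044] open mm 45.21504429003555
axes x [-0.49   0.872  0.001] y [-0.001  0.    -1.   ] z [-0.872 -0.49   0.   ]
jaw yaw 119.36594294766687
turn world -0.06594294766686914 roll units 0.010990491277811524 shift tool units (before turn) [0.009 0.506 0.011]
after turn [0.009 0.506 0.011]
```

Call:
carry_out(
  dp=[
    [0,0.05,0],
    [0,0.05,0],
    [0,0.05,0],
    [0,0.05,0],
    [0,0,0],
  ],
  roll=[0,0,0,0,0],
  hand=[30,30,30,30,30],
)

```text
t: 10.92
tool_pos: [0.594, -0.2411, 0.1681]
tool_rot: [-0.921, -1.574, 1.576]
ft_force: [-4.0, -3.6, -3.1]
opening: 0.532
```

```bash
python3 mv.py .5935 -.2405 .15 119.3
```

```text
t 10.925 pos [ 0.594 -0.241  0.168] F [-4.029 -3.647 -3.106] M [-0.649  0.84   0.003] open mm 45.475206161593405
axes x [-0.49   0.872  0.001] y [-0.001 -0.    -1.   ] z [-0.872 -0.49   0.001]
jaw yaw 119.33180940229784
turn world -0.031809402297838574 roll units 0.005301567049639762 shift tool units (before turn) [0.013 0.302 0.001]
after turn [0.013 0.302 0.001]
```

Call:
carry_out(
  dp=[
    [0,0,0.015],
    [0,0.05,0],
    [0,0.05,0],
    [0,0.05,0],
    [0,0.05,0],
    [0,0,0],
  ],
  roll=[0,0,0,0,0,0],
  hand=[30,30,30,30,30,30],
)

```text
t: 11.68
tool_pos: [0.5938, -0.2411, 0.1578]
tool_rot: [-0.922, -1.576, 1.576]
ft_force: [-4.9, -1.2, 2.3]
opening: 0.531
```

```bash
python3 mv.py .5935 -.2405 .15 119.3
```

```text
t 11.675 pos [ 0.594 -0.241  0.158] F [-4.854 -1.235  2.257] M [-0.146  0.907 -0.104] open mm 45.33634301388214
axes x [-0.49   0.871 -0.001] y [ 0.001 -0.    -1.   ] z [-0.871 -0.49  -0.001]
jaw yaw 119.36943664032867
turn world -0.06943664032867503 roll units 0.011572773388112504 shift tool units (before turn) [ 0.011  0.129 -0.001]
after turn [ 0.011  0.129 -0.001]
```

Call:
carry_out(
  dp=[
    [0,0.05,0.01],
    [0,0.05,0],
    [0,0.05,0],
    [0,0.03,0],
    [0,0,0],
  ],
  roll=[0,0,0,0,0],
  hand=[30,30,30,30,30],
)

```text
t: 12.3
tool_pos: [0.5938, -0.2412, 0.1498]
tool_rot: [-0.925, -1.578, 1.576]
ft_force: [-8.4, 1.6, 14.6]
opening: 0.535
```

```bash
python3 mv.py .5935 -.2405 .15 119.3
```

```text
t 12.3 pos [ 0.594 -0.241  0.15 ] F [-8.365  1.602 14.623] M [0.616 1.664 0.04 ] open mm 45.707744695874695
axes x [-0.491  0.871 -0.002] y [ 0.003 -0.001 -1.   ] z [-0.871 -0.491 -0.003]
jaw yaw 119.38585915144503
turn world -0.08585915144503531 roll units 0.014309858574172551 shift tool units (before turn) [ 0.012 -0.003 -0.002]
after turn [ 0.012 -0.003 -0.002]
```

Call:
carry_out(
  dp=[
    [0.01,0.01,0.015],
    [0,0,0],
    [0,0,0],
  ],
  roll=[0,0,0],
  hand=[30,30,30],
)

```text
t: 12.68
tool_pos: [0.5937, -0.2411, 0.1498]
tool_rot: [-0.928, -1.58, 1.576]
ft_force: [-4.6, 2.1, 14.0]
opening: 0.527
```

```bash
python3 mv.py .5935 -.2405 .15 119.3;  python3 - <<'E'
from m import *
s=grab_frame("side"); p=grab_frame("top"); pickle.dump((p,s),open("pics2.pkl","wb"))
z=.193
ds,_=disc(s,(345,390,195,235),125); dp,_=disc(p,(410,450,155,200),170)
print(ds,dp,topl(s,[ds],z),topl(p,[dp],z))
cv2.imwrite("pics/f1.png",cv2.resize(s["pixels"][160:300,310:450],None,fx=4.2,fy=4.2,interpolation=cv2.INTER_CUBIC))
E
```

```text
t 12.675 pos [ 0.594 -0.241  0.15 ] F [-4.588  2.082 14.041] M [ 0.587  1.027 -0.003] open mm 44.99801546067877
axes x [-0.491  0.871 -0.004] y [ 0.006 -0.001 -1.   ] z [-0.871 -0.491 -0.005]
jaw yaw 119.40966886861499
turn world -0.10966886861498892 roll units 0.018278144769164822 shift tool units (before turn) [ 0.011 -0.003 -0.003]
after turn [ 0.011 -0.003 -0.003]
(370.186752296241, 222.12929962057598) (416.8320283370619, 194.99268067308628) [[ 0.5549 -0.2625  0.193 ]] [[ 0.5222 -0.2384  0.193 ]]
```

View pics/f1.png

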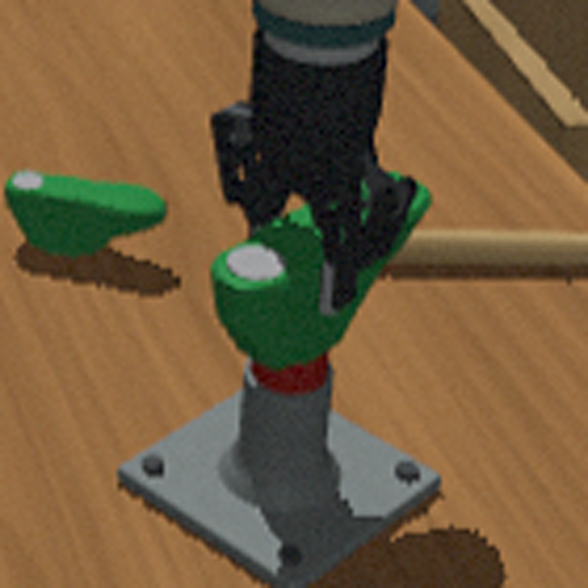

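Call:
carry_out(
  dp=[
    [0,0.02,0.01],
    [0,0.01,0],
    [0,0,0],
    [0,0,0],
  ],
  roll=[0,0,0,0],
  hand=[30,30,30,30],
)

```text
t: 13.28
tool_pos: [0.5936, -0.2412, 0.1498]
tool_rot: [-0.929, -1.581, 1.576]
ft_force: [-4.4, 4.6, 21.4]
opening: 0.532
```

```bash
python3 mv.py .5935 -.2405 .15 119.3;  python3 - <<'E'
from m import *
s=grab_frame("side"); p=grab_frame("top")
for l in("polish_tin","glue_jar","brush","hammer"):
    print(l,[(np.round(d["bbox"]),round(d["score"],2)) for d in look_for(s,l)[:2]])
cv2.imwrite("pics/f2.png",p["pixels"])
E
```

```text
t 13.275 pos [ 0.594 -0.241  0.15 ] F [-4.427  4.572 21.392] M [ 1.015  1.362 -0.056] open mm 45.47376318808164
axes x [-0.491  0.871 -0.005] y [ 0.008 -0.001 -1.   ] z [-0.871 -0.491 -0.007]
jaw yaw 119.43258435160253
turn world -0.13258435160253157 roll units 0.02209739193375526 shift tool units (before turn) [ 0.011 -0.004 -0.004]
after turn [ 0.011 -0.004 -0.003]
polish_tin [(array([277., 224., 300., 245.]), 0.74)]
glue_jar [(array([288., 147., 304., 167.]), 0.63), (array([337., 247., 416., 304.]), 0.57)]
brush [(array([380., 306., 442., 351.]), 0.74)]
hammer [(array([406., 216., 453., 223.]), 0.56)]
```

View pics/f2.png

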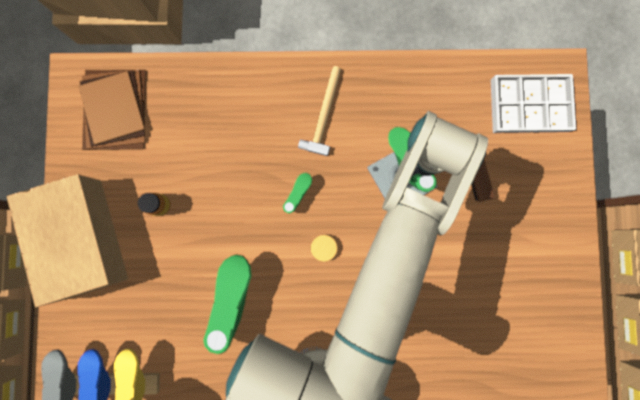

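The tool height stayed at 0.1498 while the force rose by 7 N, so the last is on the hard stop. The bystanders show at their original pixels.

```bash
python3 - <<'E'
from rig import *
print(job_done()); s=observe(); print(s["t"],s["tool_pos"],s["ft_force"])
E
```

```text
the job is handed in; nothing more can be done
None
the job is handed in; nothing more can be done
```

I picked the middle of the three green lasts (its outline measured about 176 x 60 mm), gripped it at the waist and turned it about 13° to match the jack's splines. I then slid it down to the shoulder and handed the job in at about 13.4 s with the grip and push still on. No verdict was reported.

**Fully home:** adding about 7 N of push did not move the tool, which stayed at z = 0.1498 m. That puts the last's underside at about 0.118 m, level with the shoulder. The upward force on the wrist rose by about 25 N over the carried state, well above the 10 N spring. In the side view, the red collar showed about 27 mm instead of 38 mm, so it was pressed about 11 mm.

**Position and grip:** the tool sat at (0.594, -0.241), about 1 mm from the measured spindle axis and within 0.2° of the meshed heading. Its tilt was about 0.5°. The fingers stayed at about 45.5 mm on the 46 mm waist.

**Bystanders:** the tin, jar and hammer stand at their original pixels in the final top view. The side-view boxes for the tin, jar and brush agree to within a few pixels. The arm hid most of the brush from above, so the side view is the main check on it.

**What disagreed:**
- A side force of about 6 N and a moment of about 1.7 Nm remained at the wrist at hand-in.
- The top-view check of the last's heel disc failed because it locked onto the arm, so the final visual check of the seating rests on the side camera alone.
- The side-view box for the hammer was cut short because the gripper hid part of it.

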